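Level the crepe maker with its adjustable foot and keep the spirit level pressed down

TASK

The crepe maker stands low on the side of its adjustable foot, so batter would run off. Lay the spirit level flat on the middle of the hotplate, pointing at the foot's ribbed knob, let go of it, and then turn the knob until the bubble sits centred between its two lines. Finally press straight down on the top of the spirit level with a light, steady push of about ten newtons and finish while still holding it pressed, bubble centred, so that I can tighten the lock nut underneath; leave the other things on the worktop alone.

Things in the scene. Friction and masses are not known exactly. Their poses are not given: they have to be found in the camera images.
- crepe_plate: Tilting part of a small crepe maker: steel housing 224 mm across, flat round dark hotplate on top, 210 mm across, its top about 60 mm above the worktop. It pivots on the line of its two plain feet. y points along the plate towards the adjustable foot's knob, z is the plate's normal. Origin: midway between the plain feet, 75 mm from the plate's middle, away from the knob.
- plate_top (a point): middle of the hotplate's upper face; axes as crepe_plate. The adjustable foot's axis is 165 mm from here along y. A wall cabinet hangs behind: its front is 0.60 m ahead of the robot (door knobs 30 mm nearer, 0.53 m up), its underside 0.45 m above the worktop; keep the hand low over the plate, within about 60 mm of what it handles.
- foot_knob (a joint): turn of the adjustable foot's knob, rad; grows clockwise seen from above, which lifts that side (fast thread, 24 mm a turn: 1 rad tilts the plate 0.016 rad). Stays where it is left (about 0.2 N m to turn), range -3.2 to 3.2. The plate starts low on this side: the knob needs 1.4 to 2.6 rad clockwise.
- knob_top (a point): centre of the top of that knob: an upright ribbed aluminium cylinder, 39 mm across and 28 mm tall, on a vertical screw in the open beside the hotplate. Its top is 100 mm above the worktop (38 mm above the level plate) and stays at this height when turned.
- spirit_level: loose pocket spirit level: a bar 150 mm long (its x), 22 mm wide (y), 40 mm high (z), about 0.2 kg, aluminium with black end caps. A clear block with the bubble vial fills the middle 52 mm of the top; the flat aluminium tops either side of it are good to press on. Origin: centre of the underside.
- level_top (a point): centre of the spirit level's top, 40 mm above the centre of its underside.
- bubble (a joint): bubble's place along the spirit level's x, m; 0 = centred. It goes to the higher end, 0.33 mm per 0.001 rad of tilt, and settles in about a second. Black lines stand 9 mm either side of the middle, the bubble is 12 mm long: between them within 2.5 mm of 0. With the level in line with the foot, 1 rad of knob moves it 5.2 mm.
- mug: bystander: mug with handle behind the crepe maker, 82 x 114 x 91 mm, origin under its centre
- egg_dish: bystander: small white lobed dish, 57 x 55 x 27 mm, origin under its centre
- whisk: bystander: wire whisk lying on the worktop right of the spirit level, 264 x 43 x 42 mm, origin under its centre
- teaspoon: bystander: teaspoon lying near the front edge, 130 x 26 x 11 mm, origin under its centre

How it is judged (in metres and radians):
On the way, in this order (a step that is already met when the one before it is completed fails the run):
1. the spirit level lies flat on the hotplate, pointing at the foot's knob, let go of, and its bubble shows the slope (distance between spirit_level and plate_top below 0.035 m and angle between the z axis of spirit_level and the z axis of crepe_plate, either way round below 0.02 rad and angle between the x axis of spirit_level and the y axis of crepe_plate, either way round below 0.25 rad and contact force between the fingers and spirit_level below 0.1 N and (value of joint bubble below -0.0045 m or value of joint bubble above 0.0045 m)), for 0.2 s.
2. the foot has been turned until the bubble is centred on the plate, nothing but the plate touching the level (value of joint bubble between -0.0025 and 0.0025 m and distance between spirit_level and plate_top below 0.035 m and angle between the z axis of spirit_level and the z axis of crepe_plate, either way round below 0.02 rad and angle between the x axis of spirit_level and the y axis of crepe_plate, either way round below 0.25 rad and contact force between the fingers and spirit_level below 0.1 N), for 0.5 s.
At the end, for the whole second after the job is handed in: The fingers press (over 3 N) on the spirit level; 6 to 30 N between it and the hotplate. It lies still, flat (0.02 rad), within 35 mm of the hotplate's middle and 0.25 rad of the line to the knob, bubble within 2.5 mm of centre (contact force between the fingers and spirit_level above 3 N and contact force between spirit_level and crepe_plate between 6 and 30 N and value of joint bubble between -0.0025 and 0.0025 m and distance between spirit_level and plate_top below 0.035 m and angle between the z axis of spirit_level and the z axis of crepe_plate, either way round below 0.02 rad and angle between the x axis of spirit_level and the y axis of crepe_plate, either way round below 0.25 rad and linear speed of spirit_level below 0.02 m/s); the arm keeps its last pose, push and grip.
It fails at once if the spirit level is rammed onto the hotplate (over 60 N) (contact force between spirit_level and crepe_plate above 60 N).
It fails at once if a bystander is moved by more than 20 mm (distance of any of mug, egg_dish, whisk, teaspoon from where it was at the start of the episode above 0.02 m).
It also fails if it takes over 64 s, if anything falls off the work surface, if the arm or the gripper's body presses on something with over 40 N, if the wrist force passes 120 N, or if a joint passes its speed limit or range.

ROBOT

A 6-joint arm with a two-finger parallel gripper is mounted at the origin on a cart in front of the work surface, level with it; the furniture and walls round the work are solid. World frame = base frame: x ahead of the robot, y to its left, z up, the work surface at z = 0. Lengths are in m, angles in degrees, forces in N, time in s.
With the tool pointing down it reaches from about 0.375 to 0.9 m from the base axis. Payload 3.1 kg.
Tool frame: the origin (TCP) lies on the centre line of the jaws, within the pads' length; the fingertips stand 17 mm ahead of it and the grasp point (between the pads) lies 2 mm behind it; z points along the fingers, y is the line along which they close (so a half turn about z gives the same grasp; the last joint's range is limited). The gripper opens to 87 mm and grips with 3 to 60 N. Pads are 19 mm wide; open, the fingers measure 117 mm over their backs; the gripper's body (75 mm by 190 mm) begins 51 mm behind the grasp point.
Start: joints at [-74.857, 30.224, 82.088, -0, 67.689, -10.227], TCP at [0.268, -0.565, 0.24] pointing down, gripper open.
Joint ranges: [-176.69, 176.69], [-43.24, 126.21], [12.49, 139.97], [-82, 262], [0, 151.66], [-163.58, 163.58]. Speed limits (degrees/s): [159.86, 159.86, 180, 180, 180, 180].

INTERFACE

Orientations are given as a 3x3 rotation matrix whose columns are the frame's x, y, z axes.
In Python, from rig import bot, imaging, finder gives the robot as it stands. The module is installed in compiled form; this text tells all that it offers.
- The arm moves only by the tool play_rows, never from a script. Its argument "motion" is a list that holds one entry, the list of rows, each a list of 6 numbers: the shift along the tool's x, y, z in m, then the turn, a rotation vector about the tool's x, y, z in degrees. In form: [[[dx, dy, dz, wx, wy, wz], ...]]. A call has 1 to 8 rows; each row is the pose to reach, as a shift and turn from the pose commanded when the call began, along the tool's axes at that moment; what a row does not reach only later rows make up. A row lasts 1/12 s, in which the tool goes at most 41.7 mm and 7.16 degrees, less where a joint would pass 70% of its speed; a pose out of reach is approached as far as the arm can. A call with a gripper value outside its range is refused whole. "fingers" is the finger opening in m, from 0 to 0.087, set as the call begins (left out, the last holds). The fingers move at their own pace and stop on an object; the grip force is fixed at half the most. Time passes only in rows, so rows that repeat a pose let the fingers close. It gives the time, the measured TCP pose, the force, the opening and the grip force at its end, in the units of the state.
- bot.read_state(): the state, without advancing time (a new reading comes with each control period).
- imaging.capture(name): name is "side" or "top"; returns a dict with "frame" (420x560x3 uint8, red, green, blue), "camera_matrix" (3x3 intrinsics, pixels), "k1" (the pictures are not rectified: a ray, as slopes to the right and down, at radius r is drawn at 1 + k1 r^2 times it, then the intrinsics apply), "R" (3x3) and "t" (3): a world point X has camera coordinates R X + t. Camera axes: x right, y down, z forward; pixel columns grow to the right and rows downward; lengths in m; the calibration is good to about 2 mm. A picture is of the moment at which its call begins. There is no depth.
- bot.hand_in(): hands the job in; it is judged then, once.
Trained networks look in the newest picture that a camera, given by its name, has taken for a name from the list of things; names that differ only in an ending like _2 or _b are one class to them, and where a whole thing is asked for, a point or a joint stands for the part that bears it (a point fixed in the world has none). Each returns a list of dicts, best first, with "confidence" (0 to 1); they miss things now and then, are a little off and sometimes report something else, mostly with a low value. They report only what shows in the picture. A call takes as long as a camera call.
- finder.recognise(camera, name): "at" ([x, y, z] in m, in world coordinates, good to about 4 mm: the middle of the surface that is visible of it).
- finder.outline_of(camera, name): "pixels" (420x560 bool, what is visible of it).
The state is a dict: "time_s": time; "joint_positions": joint angles; "qvel": joint speeds; "tau": joint torques, N m; "position": TCP position; "tcp_rot": TCP orientation; "force": force on the tool from outside, world axes, zero at the start; "moment": the same for the moment, N m; "opening": opening from 0.0 (shut) to 1.0 (fully open); "grasp_force": force on a finger pad.
Only numpy, scipy, OpenCV 4.12 (cv2) and the standard library are available. Lean on these libraries where they do the work, as an engineer would, in place of code of your own. Each camera call takes 0.05 s, during which the arm holds its last target. There are 200 camera calls.

## Working session

There is one attempt and no reset: what is moved stays moved. The work goes in short steps, Python scripts to look and compute and a tool call to move; the robot and the scene stay as the last step left them, time stands still between calls to the robot, and variables do not carry over. Pictures are saved under pics/ and viewed, at most 10 in all, crops included, and the job is handed in when it is done.

Besides the shell and the picture viewer there is one more tool, called after "Request:" as a command line: name --argument value ..., lists and objects as JSON in quotes. play_rows: Moves the arm, as the interface text tells. Its arguments: {"type":"object","properties":{"motion":{"type":"array"},"fingers":{"type":"number"}},"required":["motion"]}

```bash
mkdir -p pics; cat > h.py <<'E'
import numpy as np,cv2
from rig import bot,imaging,finder
def cap(n,f=None):
    c=imaging.capture(n)
    if f: cv2.imwrite('pics/'+f,c['frame'][:,:,::-1])
    return c
def proj(c,X):
    p=np.array(c['R'])@np.array(X)+c['t'];s=p[:2]/p[2];s=s*(1+c['k1']*(s@s));K=np.array(c['camera_matrix']);return K[:2,:2]@s+K[:2,2]
def onplane(c,uv,z):
    K=np.array(c['camera_matrix'],float);s0=np.linalg.solve(K[:2,:2],np.array(uv,float)-K[:2,2]);s=s0.copy()
    for _ in range(20): s=s0/(1+c['k1']*(s@s))
    R=np.array(c['R']);d=R.T@np.r_[s,1];o=-R.T@np.array(c['t']);return o+d*(z-o[2])/d[2]
E
python3 - <<'E'
from h import *
for n in('side','top'):
    c=cap(n,n+'0.png');print(n,c['camera_matrix'],c['k1'],-np.array(c['R']).T@c['t'])
    for o in('crepe_plate','foot_knob','spirit_level','level_top','mug','egg_dish','whisk'):
        print(o,[(np.round(d['at'],4),round(d['confidence'],2)) for d in finder.recognise(n,o)[:2]])
s=bot.read_state();print(s['time_s'],s['position'],s['tcp_rot'],s['opening'])
E
```

```text
side [[389.28404406   0.         273.95966065]
 [  0.         389.28404406 203.9082757 ]
 [  0.           0.           1.        ]] -0.07561405367355103 [0.11045711 0.63822649 0.70318575]
crepe_plate [(array([0.4496, 0.1326, 0.0573]), 0.6)]
foot_knob [(array([0.4214, 0.2808, 0.0958]), 0.66)]
spirit_level [(array([ 0.4134, -0.2346,  0.0287]), 0.71)]
level_top [(array([ 0.4072, -0.2331,  0.0301]), 0.84), (array([0.4216, 0.283 , 0.0987]), 0.64)]
mug [(array([0.7342, 0.0324, 0.0656]), 0.76)]
egg_dish [(array([ 0.642 , -0.0861,  0.0153]), 0.47)]
whisk []
top [[505.84926304   0.         280.28924555]
 [  0.         505.84926304 210.23362021]
 [  0.           0.           1.        ]] -0.13148528651283128 [ 0.47705496 -0.03329391  1.36899617]
crepe_plate [(array([0.4674, 0.1116, 0.055 ]), 0.93)]
foot_knob [(array([0.4198, 0.2722, 0.102 ]), 0.6)]
spirit_level [(array([ 0.4181, -0.2451,  0.0373]), 0.68)]
level_top [(array([ 0.4168, -0.2472,  0.0373]), 0.83)]
mug []
egg_dish [(array([ 0.6377, -0.0786,  0.0127]), 0.59)]
whisk [(array([ 0.4445, -0.4036,  0.0249]), 0.62)]
0.8 [ 0.26781939 -0.56469839  0.23959735] [[ 9.03546909e-01  4.28489187e-01  2.61955223e-05]
 [ 4.28489187e-01 -9.03546904e-01 -8.86157931e-05]
 [-1.43020261e-05  9.12930239e-05 -9.99999996e-01]] 0.9986571142336755
```

View pics/side0.png

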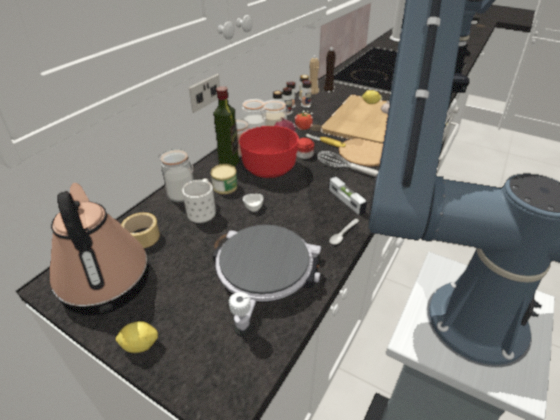

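View pics/top0.png

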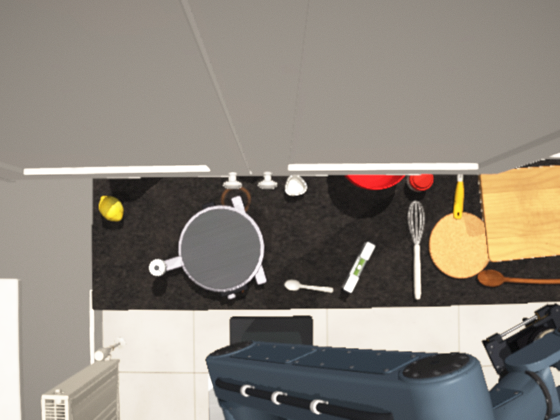

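Side: plate at about (265,262), knob (240,305), level (347,195). Top: plate (221,248), knob (157,268), level (359,267), whisk (417,250), spoon (308,287). Next I'll measure from the outlines.

```bash
cat > m.py <<'E'
from h import *
def level(n,z,c):
    o=finder.outline_of(n,'spirit_level')
    if not o: return None
    m=o[0]['pixels'].astype(np.uint8); cs=max(cv2.findContours(m,0,2)[0],key=cv2.contourArea)
    P=np.array([onplane(c,p[0],z)[:2]*1000 for p in cs],np.float32); r=cv2.minAreaRect(P)
    B=cv2.boxPoints(r);e=max(B[1]-B[0],B[2]-B[1],key=np.linalg.norm);return np.round(r[0],1),np.round(r[1],1),round(np.degrees(np.arctan2(e[1],e[0])),1),o[0]['confidence']
def disc(n,name,z,c):
    o=finder.outline_of(n,name)
    if not o: return None
    m=o[0]['pixels'].astype(np.uint8); cs=max(cv2.findContours(m,0,2)[0],key=cv2.contourArea)
    P=np.array([onplane(c,p[0],z)[:2]*1000 for p in cs],np.float32)
    return np.round(P.mean(0),1),np.round(cv2.minEnclosingCircle(P)[0],1),cv2.minEnclosingCircle(P)[1],o[0]['confidence']
E
python3 - <<'E'
from m import *
for n in('top','side'):
    c=cap(n)
    print(n,level(n,.04 if n=='top' else .03,c)); print(disc(n,'crepe_plate',.06,c),disc(n,'foot_knob',.1,c))
    for nm in('knob_top','plate_top','level_top'):
        print(nm,[(np.round(d['at'],4),round(d['confidence'],2)) for d in finder.recognise(n,nm)[:2]])
    f=c['frame']
    if n=='top':
        a=cv2.resize(f[190:310,130:290],None,fx=5,fy=5,interpolation=2)[:, :]; b=cv2.resize(f[230:300,320:390],None,fx=5,fy=5,interpolation=2)
        cv2.imwrite('pics/cropA.png',a[:,:,::-1])
        dark=cv2.cvtColor(f,cv2.COLOR_RGB2GRAY)
    else:
        a=cv2.resize(f[170:340,195:375],None,fx=3.5,fy=3.5,interpolation=2);cv2.imwrite('pics/cropB.png',a[:600,:,::-1])
E
```

```text
top None
(array([463.3, 115.2], dtype=float32), array([467.1, 121.1]), 145.64138793945312, 0.66) (array([423.3, 268.4], dtype=float32), array([421.9, 269.5]), 23.523406982421875, 0.62)
knob_top [(array([0.4268, 0.27  , 0.1026]), 0.76)]
plate_top [(array([0.4631, 0.1118, 0.0571]), 0.67)]
level_top [(array([ 0.4167, -0.2439,  0.0382]), 0.95)]
side (array([ 417. , -237.9]), array([ 58.3, 186.1]), np.float32(-28.3), 0.76)
(array([ 401.6, -198.8], dtype=float32), array([ 403.4, -197. ]), 88.51254272460938, 0.74) (array([417.3, 285.3], dtype=float32), array([415.1, 284.5]), 30.225360870361328, 0.75)
knob_top [(array([0.4192, 0.2758, 0.1014]), 0.7)]
plate_top [(array([0.4498, 0.1317, 0.0593]), 0.93)]
level_top [(array([ 0.4126, -0.2349,  0.0288]), 0.68)]
```

View pics/cropA.png

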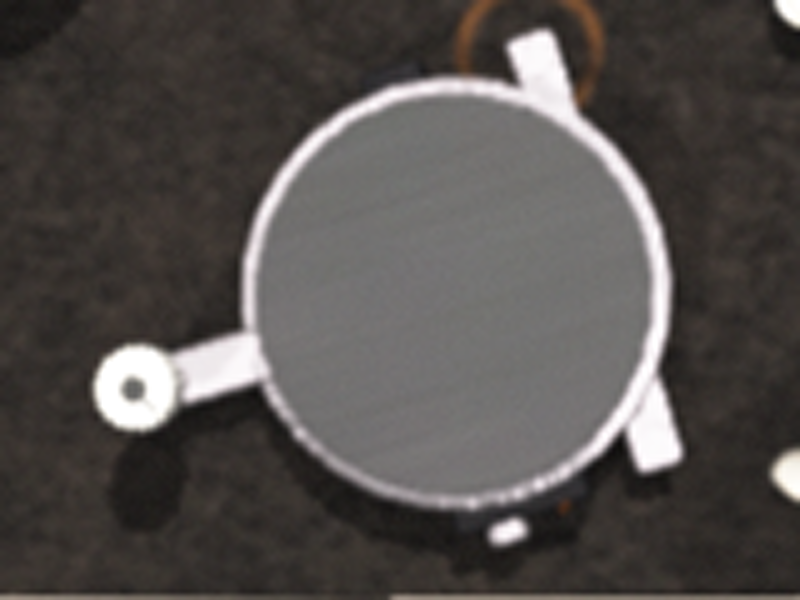

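View pics/cropB.png

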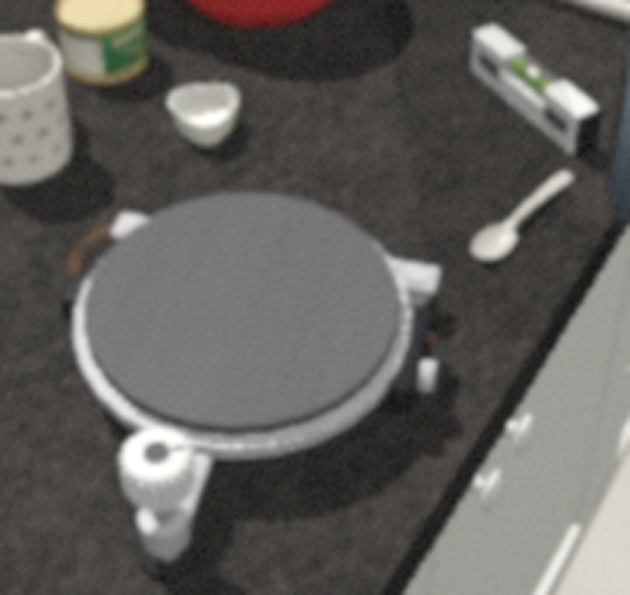

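Crop A: hotplate centre at (456,292) in the crop, so full (221.2,248.5). Knob top at (134,388), so full (156.8,267.6). Crop B: knob top at (158,453), so full (240.2,299.4). The level is bright and can be segmented by threshold.

```bash
python3 - <<'E'
from m import *
c=cap('top');s=cap('side')
def tri(a,b):
    P=[onplane(c,a,z) for z in(0,.2)];Q=[onplane(s,b,z) for z in(0,.2)]
    best=min(((np.linalg.norm(onplane(c,a,z)-onplane(s,b,z)),z) for z in np.arange(0,.15,.001)));return best
print('plate',onplane(c,(221.2,248.5),.058),onplane(s,(264.5,259.2),.058))
print('knob',onplane(c,(156.8,267.6),.1),onplane(s,(240.2,299.4),.1))
g=c['frame'].astype(int); 
# hotplate edge: bright ring interior
hsv=g.max(2); m=np.zeros((420,560),np.uint8)
sub=c['frame'][235:300,335:385]; gr=sub.max(2)
mm=(gr>110).astype(np.uint8); mm=cv2.morphologyEx(mm,cv2.MORPH_CLOSE,np.ones((7,7)))
cs=max(cv2.findContours(mm,0,2)[0],key=cv2.contourArea)+np.array([335,235])
for z in(.04,):
    P=np.array([onplane(c,p[0],z)[:2]*1000 for p in cs],np.float32);r=cv2.minAreaRect(P);B=cv2.boxPoints(r);print(r,B)
print('px',cv2.minAreaRect(cs))
cv2.imwrite('pics/lev.png',cv2.resize(sub,None,fx=9,fy=9,interpolation=2)[:,:,::-1])
E
```

```text
plate [0.46911637 0.11398012 0.058     ] [0.46311378 0.12570671 0.058     ]
knob [0.42255487 0.27245938 0.1       ] [0.42252603 0.27308536 0.1       ]
((417.7510986328125, -244.2200927734375), (29.62570571899414, 142.32284545898438), 62.224308013916016) [[ 347.88605 -224.16415]
 [ 473.81024 -290.48822]
 [ 487.61615 -264.27603]
 [ 361.69196 -197.95197]]
px ((358.5000305175781, 266.5000305175781), (11.180339813232422, 54.11284255981445), 26.56505012512207)
```

View pics/lev.png

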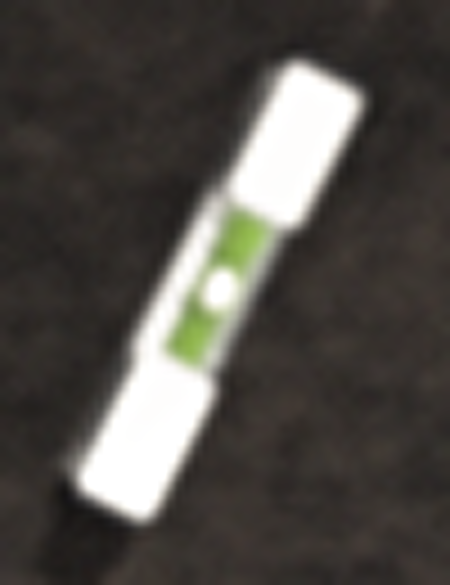

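The level's axis is at about -26.8° with its centre at (0.417,-0.246). Plate middle is (0.469,0.114) and the knob is (0.4225,0.2727), 165 mm apart as specified. I'll keep tool yaw at 153° so joint 6 stays in range.

```bash
cat > rel.py <<'E'
import sys
from h import *
from scipy.spatial.transform import Rotation as Ro
# rel.py x y z yaw [tiltdeg: lean about tool y]
x,y,z,yaw=map(float,sys.argv[1:5])
s=bot.read_state();R=np.array(s['tcp_rot']);a=np.radians(yaw)
T=np.array([[np.cos(a),np.sin(a),0],[np.sin(a),-np.cos(a),0],[0,0,-1]]).T
T=np.c_[[np.cos(a),np.sin(a),0],[np.sin(a),-np.cos(a),0],[0,0,-1]]
if len(sys.argv)>5: T=T@Ro.from_rotvec([0,float(sys.argv[5]),0],degrees=True).as_matrix()
print('t',round(s['time_s'],2),'pos',np.round(s['position'],4),'F',np.round(s['force'],1),'open',round(s['opening'],3),'g',s['grasp_force'],'j',np.round(s['joint_positions'],1))
print(np.round(R.T@(np.array([x,y,z])-s['position']),4),np.round(Ro.from_matrix(R.T@T).as_rotvec(degrees=True),2))
E
python3 rel.py .4165 -.246 .1 153.2
```

```text
t 1.6 pos [ 0.2678 -0.5647  0.2396] F [-0.1  0.5  0. ] open 1.002 g 0.0 j [-74.9  30.2  82.1  -0.   67.7 -10.2]
[ 0.2709 -0.2243  0.1396] [   0.      0.   -127.83]
```

Request:
play_rows --motion '[[[0.27, -0.224, 0.14, 0, 0, -57], [0.27, -0.224, 0.14, 0, 0, -57], [0.27, -0.224, 0.14, 0, 0, -57], [0.27, -0.224, 0.14, 0, 0, -57], [0.27, -0.224, 0.14, 0, 0, -57], [0.27, -0.224, 0.14, 0, 0, -57], [0.27, -0.224, 0.14, 0, 0, -57], [0.27, -0.224, 0.14, 0, 0, -57]]]' --fingers 0.06

```text
time_s: 2.27
position: [0.3991, -0.2827, 0.1157]
tcp_rot: [[0.127, 0.992, 0.001], [0.992, -0.127, -0.001], [-0.001, 0.001, -1.0]]
force: [0.9, -0.3, 0.3]
opening: 0.695
grasp_force: 0.0
```

```bash
python3 rel.py .4165 -.246 .1 153.2
```

```text
t 2.27 pos [ 0.3991 -0.2827  0.1157] F [ 0.9 -0.3  0.3] open 0.695 g 0.0 j [-48.4  31.5 107.8   0.   40.6 -41.1]
[0.0386 0.0126 0.0157] [ 2.000e-02  7.000e-02 -7.052e+01]
```

Request:
play_rows --motion '[[[0.038, 0.012, 0.015, 0, 0, -57], [0.038, 0.012, 0.015, 0, 0, -57], [0.038, 0.012, 0.015, 0, 0, -57], [0.038, 0.012, 0.015, 0, 0, -57], [0.038, 0.012, 0.015, 0, 0, -57], [0.038, 0.012, 0.015, 0, 0, -57], [0.038, 0.012, 0.015, 0, 0, -57], [0.038, 0.012, 0.015, 0, 0, -57]]]'

```text
time_s: 2.93
position: [0.4157, -0.2482, 0.1012]
tcp_rot: [[-0.763, 0.646, 0.001], [0.646, 0.763, -0.001], [-0.001, -0.0, -1.0]]
force: [-0.6, -0.0, 0.4]
opening: 0.693
grasp_force: 0.0
```

```bash
python3 rel.py .4165 -.246 .1 153.2
```

```text
t 2.93 pos [ 0.4157 -0.2482  0.1012] F [-0.6 -0.   0.4] open 0.693 g 0.0 j [-44.1  32.8 109.   -0.   38.1 -93.8]
[0.0008 0.0022 0.0012] [-1.000e-02  4.000e-02 -1.347e+01]
```

Request:
play_rows --motion '[[[0.001, 0.002, 0.0, 0, 0, -7], [0.001, 0.002, 0.0, 0, 0, -13.5], [0.001, 0.002, 0.03, 0, 0, -13.5], [0.001, 0.002, 0.055, 0, 0, -13.5], [0.001, 0.002, 0.07, 0, 0, -13.5], [0.001, 0.002, 0.075, 0, 0, -13.5], [0.001, 0.002, 0.075, 0, 0, -13.5]]]'

```text
time_s: 3.52
position: [0.4156, -0.2455, 0.025]
tcp_rot: [[-0.89, 0.456, -0.002], [0.456, 0.89, 0.002], [0.002, 0.001, -1.0]]
force: [-0.3, 0.4, -0.1]
opening: 0.69
grasp_force: 0.0
```

```bash
python3 rel.py .4165 -.246 .026 153.2; python3 -c "
from h import *
c=cap('top');d=cap('side')
import numpy as np
a=cv2.resize(c['frame'][225:310,310:410],(400,340),interpolation=2);b=cv2.resize(d['frame'][150:235,300:400],(400,340),interpolation=2)
cv2.imwrite('pics/grasp.png',np.hstack([a,b])[:,:,::-1])"
```

```text
t 3.52 pos [ 0.4156 -0.2455  0.025 ] F [-0.3  0.4 -0.1] open 0.69 g 0.0 j [ -43.9   41.6  110.9    0.    27.6 -106.7]
[-0.0011 -0.0001 -0.001 ] [ 0.04 -0.12 -0.33]
```

View pics/grasp.png

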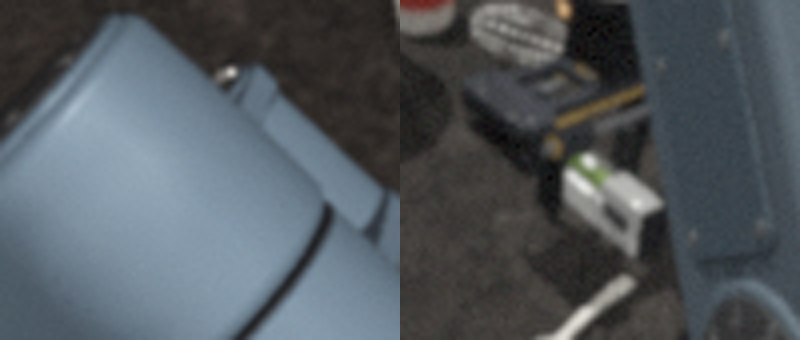

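The right-hand panel shows the fingers on either side of the level, which hasn't moved. Closing and lifting.

Request:
play_rows --motion '[[[0, 0, 0, 0, 0, 0], [0, 0, 0, 0, 0, 0], [0, 0, 0, 0, 0, 0], [0, 0, 0, 0, 0, 0], [0, 0, 0, 0, 0, 0]]]' --fingers 0.0

```text
time_s: 4.03
position: [0.4161, -0.2459, 0.0265]
tcp_rot: [[-0.89, 0.456, 0.001], [0.456, 0.89, -0.001], [-0.001, -0.0, -1.0]]
force: [0.4, 0.3, -0.5]
opening: 0.394
grasp_force: 0.0
```

Request:
play_rows --motion '[[[0, 0, -0.01, 0, 0, 0], [0, 0, -0.03, 0, 0, 0], [0, 0, -0.06, 0, 0, 0], [0, 0, -0.09, 0, 0, 0], [0, 0, -0.11, 0, 0, 0], [0, 0, -0.115, 0, 0, 0]]]'

```text
time_s: 4.53
position: [0.4173, -0.2469, 0.1448]
tcp_rot: [[-0.89, 0.456, 0.005], [0.456, 0.89, -0.005], [-0.007, -0.002, -1.0]]
force: [-0.1, 0.5, 0.8]
opening: 0.02
grasp_force: 0.0
```

```bash
python3 rel.py .469 .114 .13 106.4
```

```text
t 4.53 pos [ 0.4173 -0.2469  0.1448] F [-0.1  0.5  0.8] open 0.02 g 0.0 j [ -43.8   28.1  107.4    0.    44.  -106.7]
[0.1186 0.3449 0.0133] [ 0.05  0.41 46.48]
```

The fingers close slowly, so the lift began before they gripped. I'll reopen and look at the level again.

Request:
play_rows --motion '[[[0, 0, -0.01, 0, 0, 0], [0, 0, -0.01, 0, 0, 0], [0, 0, -0.01, 0, 0, 0], [0, 0, -0.01, 0, 0, 0], [0, 0, -0.01, 0, 0, 0], [0, 0, -0.01, 0, 0, 0], [0, 0, -0.01, 0, 0, 0], [0, 0, -0.01, 0, 0, 0]]]' --fingers 0.06

```text
time_s: 5.2
position: [0.4157, -0.2456, 0.1505]
tcp_rot: [[-0.89, 0.456, -0.001], [0.456, 0.89, 0.001], [0.001, 0.0, -1.0]]
force: [0.3, -0.8, 0.0]
opening: 0.543
grasp_force: 0.0
```

```bash
python3 rel.py .4165 -.246 .026 153.2; python3 -c "
from m import *
c=cap('top');d=cap('side')
for n in ('top','side'): print([(np.round(q['at'],4),round(q['confidence'],2)) for q in finder.recognise(n,'spirit_level')[:2]])
print(level('side',.03,d))
b=cv2.resize(d['frame'][140:250,290:410],(720,600),interpolation=2)
cv2.imwrite('pics/re.png',b[:600,:,::-1])"
```

```text
t 5.2 pos [ 0.4157 -0.2456  0.1505] F [ 0.3 -0.8  0. ] open 0.543 g 0.0 j [ -43.9   27.5  107.1    0.    45.4 -106.7]
[-0.001  -0.      0.1245] [ 0.02 -0.06 -0.33]
[(array([ 0.4672, -0.269 ,  0.0392]), 0.56)]
[(array([ 0.4189, -0.2366,  0.0319]), 0.76), (array([0.4508, 0.1333, 0.0591]), 0.66)]
(array([ 417.2, -237.5]), array([ 58.3, 182.6]), np.float32(-27.6), 0.65)
```

View pics/re.png

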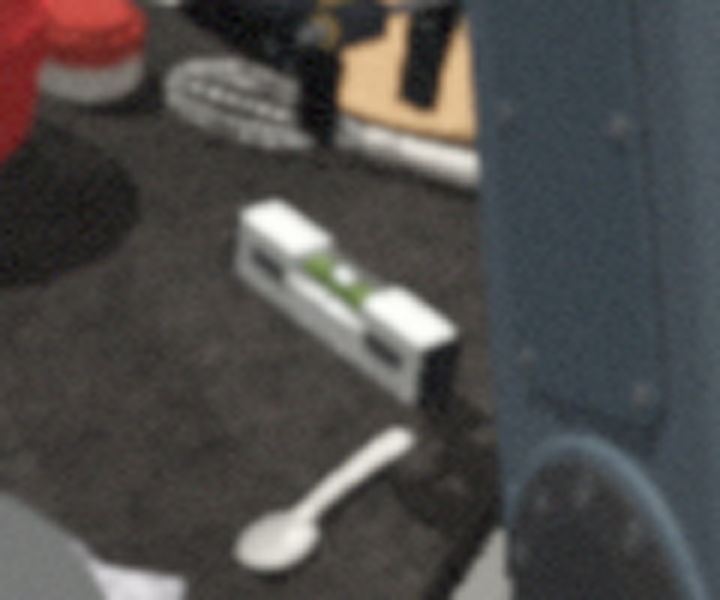

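The level hasn't moved. Its side-camera outline matches the first one and it stands upright around (345,300) in the crop. Going down again.

Request:
play_rows --motion '[[[0, 0, 0.035, 0, 0, 0], [0, 0, 0.07, 0, 0, 0], [0, 0, 0.1, 0, 0, 0], [0, 0, 0.118, 0, 0, 0], [0, 0, 0.127, 0, 0, 0], [0, 0, 0.127, 0, 0, 0], [0, 0, 0.127, 0, 0, 0]]]'

```text
time_s: 6.03
position: [0.416, -0.2459, 0.0241]
tcp_rot: [[-0.89, 0.456, -0.0], [0.456, 0.89, 0.0], [0.0, 0.0, -1.0]]
force: [0.0, 0.2, 0.5]
opening: 0.693
grasp_force: 0.0
```

Request:
play_rows --motion '[[[0, 0, 0, 0, 0, 0], [0, 0, 0, 0, 0, 0], [0, 0, 0, 0, 0, 0], [0, 0, 0, 0, 0, 0], [0, 0, 0, 0, 0, 0], [0, 0, 0, 0, 0, 0], [0, 0, 0, 0, 0, 0], [0, 0, 0, 0, 0, 0]]]' --fingers 0.0

```text
time_s: 6.7
position: [0.416, -0.2459, 0.0243]
tcp_rot: [[-0.89, 0.456, 0.0], [0.456, 0.89, -0.0], [-0.001, -0.0, -1.0]]
force: [-0.0, 0.1, 2.6]
opening: 0.25
grasp_force: 29.9
```

Request:
play_rows --motion '[[[0, 0, 0, 0, 0, 0], [0, 0, 0, 0, 0, 0], [0, 0, 0, 0, 0, 0], [0, 0, 0, 0, 0, 0]]]'

```text
time_s: 7.03
position: [0.416, -0.2459, 0.0242]
tcp_rot: [[-0.89, 0.456, 0.0], [0.456, 0.89, -0.0], [-0.0, -0.0, -1.0]]
force: [-1.2, -0.8, 5.7]
opening: 0.252
grasp_force: 29.9
```

Request:
play_rows --motion '[[[0, 0, -0.01, 0, 0, 0], [0, 0, -0.03, 0, 0, 0], [0, 0, -0.06, 0, 0, 0], [0, 0, -0.09, 0, 0, 0], [0, 0, -0.105, 0, 0, 0], [0, 0, -0.11, 0, 0, 0], [0, 0, -0.11, 0, 0, 0]]]'

```text
time_s: 7.62
position: [0.4162, -0.246, 0.1352]
tcp_rot: [[-0.89, 0.456, 0.002], [0.456, 0.89, -0.002], [-0.002, -0.001, -1.0]]
force: [0.6, 0.0, -3.2]
opening: 0.248
grasp_force: 29.9
```

```bash
python3 rel.py .469 .114 .13 106.4
```

```text
t 7.62 pos [ 0.4162 -0.246   0.1352] F [ 0.6  0.  -3.2] open 0.248 g 29.90708827972412 j [ -43.9   29.1  107.9    0.    42.9 -106.7]
[0.1171 0.3445 0.0047] [2.000e-02 1.400e-01 4.648e+01]
```

Lifted; the wrist reads -3.2 N against about 2 N for the level. Now moving smoothly to the plate.

Request:
play_rows --motion '[[[0.005, 0.014, 0, 0, 0, 4], [0.015, 0.043, 0, 0, 0, 9], [0.025, 0.075, 0, 0, 0, 15], [0.037, 0.108, 0, 0, 0, 21], [0.049, 0.143, 0, 0, 0, 27], [0.06, 0.178, 0.001, 0, 0, 33], [0.072, 0.212, 0.002, 0, 0, 39], [0.084, 0.246, 0.003, 0, 0, 44]]]'

```text
time_s: 8.28
position: [0.4521, 0.0132, 0.1294]
tcp_rot: [[-0.318, 0.948, -0.004], [0.948, 0.318, 0.001], [0.002, -0.003, -1.0]]
force: [0.5, -0.3, -2.9]
opening: 0.252
grasp_force: 29.9
```

```bash
python3 rel.py .469 .114 .13 106.4
```

```text
t 8.28 pos [0.4521 0.0132 0.1294] F [ 0.5 -0.3 -2.9] open 0.252 g 29.902656376361847 j [-12.5  28.2 112.2  -0.   39.8 -31.1]
[ 0.0901  0.0481 -0.0006] [-0.19 -0.1   2.16]
```

Request:
play_rows --motion '[[[0.025, 0.013, 0, 0, 0, 1], [0.048, 0.026, 0, 0, 0, 2], [0.068, 0.036, 0, 0, 0, 2], [0.08, 0.042, 0, 0, 0, 2], [0.085, 0.045, 0, 0, 0, 2], [0.085, 0.045, 0, 0, 0, 2], [0.085, 0.045, 0, 0, 0, 2]]]'

```text
time_s: 8.87
position: [0.4676, 0.1062, 0.1301]
tcp_rot: [[-0.291, 0.957, -0.002], [0.957, 0.291, -0.0], [0.0, -0.002, -1.0]]
force: [-0.3, 0.5, -2.6]
opening: 0.251
grasp_force: 29.9
```

```bash
python3 rel.py .469 .114 .0925 106.4 1.7
```

```text
t 8.87 pos [0.4676 0.1062 0.1301] F [-0.3  0.5 -2.6] open 0.251 g 29.907030165195465 j [ -0.6  29.5 108.5  -0.   42.2 -17.5]
[0.0071 0.0037 0.0376] [-0.14  1.68  0.5 ]
```

Tool x points at the knob, so a lean of about -1.7° about tool y puts that end low. Descending.

Request:
play_rows --motion '[[[0.003, 0.002, 0.005, 0, -0.5, 0.3], [0.007, 0.004, 0.015, 0, -1.2, 0.5], [0.007, 0.004, 0.027, 0, -1.7, 0.5], [0.007, 0.004, 0.035, 0, -1.7, 0.5], [0.007, 0.004, 0.04, 0, -1.7, 0.5], [0.007, 0.004, 0.041, 0, -1.7, 0.5], [0.007, 0.004, 0.041, 0, -1.7, 0.5]]]'

```text
time_s: 9.45
position: [0.47, 0.1137, 0.0896]
tcp_rot: [[-0.281, 0.96, 0.007], [0.959, 0.281, -0.028], [-0.029, -0.001, -1.0]]
force: [-0.0, 0.4, -1.8]
opening: 0.251
grasp_force: 29.9
```

Request:
play_rows --motion '[[[0, 0, 0.001, 0, 0, 0], [0, 0, 0.002, 0, 0, 0], [0, 0, 0.003, 0, 0, 0], [0, 0, 0.003, 0, 0, 0]]]'

```text
time_s: 9.78
position: [0.4703, 0.1142, 0.0872]
tcp_rot: [[-0.282, 0.959, 0.009], [0.959, 0.282, -0.028], [-0.03, 0.001, -1.0]]
force: [0.5, 1.0, -1.8]
opening: 0.25
grasp_force: 29.9
```

Request:
play_rows --motion '[[[0, 0, 0.001, 0, 0, 0], [0, 0, 0.0015, 0, 0, 0], [0, 0, 0.002, 0, 0, 0], [0, 0, 0.002, 0, 0, 0]]]'

```text
time_s: 10.12
position: [0.4702, 0.1142, 0.0849]
tcp_rot: [[-0.282, 0.959, 0.008], [0.959, 0.282, -0.028], [-0.03, -0.0, -1.0]]
force: [0.1, 0.4, -2.1]
opening: 0.249
grasp_force: 29.9
```

Request:
play_rows --motion '[[[0, 0, 0.0005, 0, 0, 0], [0, 0, 0.001, 0, 0, 0], [0, 0, 0.001, 0, 0, 0], [0, 0, 0.001, 0, 0, 0]]]'

```text
time_s: 10.45
position: [0.4703, 0.1142, 0.084]
tcp_rot: [[-0.282, 0.959, 0.009], [0.959, 0.282, -0.028], [-0.03, 0.0, -1.0]]
force: [-1.0, -0.5, -2.5]
opening: 0.251
grasp_force: 29.9
```

Request:
play_rows --motion '[[[0, 0, 0.0005, 0, 0, 0], [0, 0, 0.001, 0, 0, 0], [0, 0, 0.001, 0, 0, 0]]]'

```text
time_s: 10.7
position: [0.4703, 0.1142, 0.0838]
tcp_rot: [[-0.282, 0.959, 0.009], [0.959, 0.282, -0.028], [-0.03, 0.001, -1.0]]
force: [-0.6, 0.8, 5.8]
opening: 0.25
grasp_force: 29.9
```

Contact at 5.8 N. Releasing.

Request:
play_rows --motion '[[[0, 0, 0, 0, 0, 0], [0, 0, 0, 0, 0, 0], [0, 0, 0, 0, 0, 0], [0, 0, 0, 0, 0, 0], [0, 0, 0, 0, 0, 0], [0, 0, 0, 0, 0, 0], [0, 0, 0, 0, 0, 0], [0, 0, 0, 0, 0, 0]]]' --fingers 0.06

```text
time_s: 11.37
position: [0.4702, 0.1141, 0.0829]
tcp_rot: [[-0.282, 0.959, 0.008], [0.959, 0.282, -0.028], [-0.03, 0.0, -1.0]]
force: [-0.2, -0.6, 0.1]
opening: 0.671
grasp_force: 0.0
```

Request:
play_rows --motion '[[[0, 0, -0.01, 0, 0, 0], [0, 0, -0.025, 0, 0, 0], [0, 0, -0.04, 0, 0, 0], [0, 0, -0.05, 0, 0, 0], [0, 0, -0.055, 0, 0, 0], [0, 0, -0.055, 0, 0, 0]]]'

```text
time_s: 11.87
position: [0.4706, 0.1158, 0.1395]
tcp_rot: [[-0.282, 0.959, 0.012], [0.959, 0.282, -0.028], [-0.03, 0.003, -1.0]]
force: [-0.9, 1.2, 0.3]
opening: 0.689
grasp_force: 0.0
```

```bash
python3 rel.py .4225 .2727 .15 170; python3 -c "
from m import *
d=cap('side')
b=cv2.resize(d['frame'][200:320,205:325],(600,600),interpolation=2)
cv2.imwrite('pics/placed.png',b[:,:,::-1])
print([proj(d,[.469-.282*k,.114+.959*k,.1]) for k in (-.05,0,.05)])"
```

```text
t 11.87 pos [0.4706 0.1158 0.1395] F [-0.9  1.2  0.3] open 0.689 g 0.0 j [  1.6  28.7 107.6  -2.4  43.1 -13. ]
[ 0.1637 -0.0019 -0.0155] [ -0.8    1.66 -63.62]
[array([270.57789856, 227.5386324 ]), array([264.55411312, 241.87024248]), array([257.99399085, 257.4735762 ])]
```

View pics/placed.png

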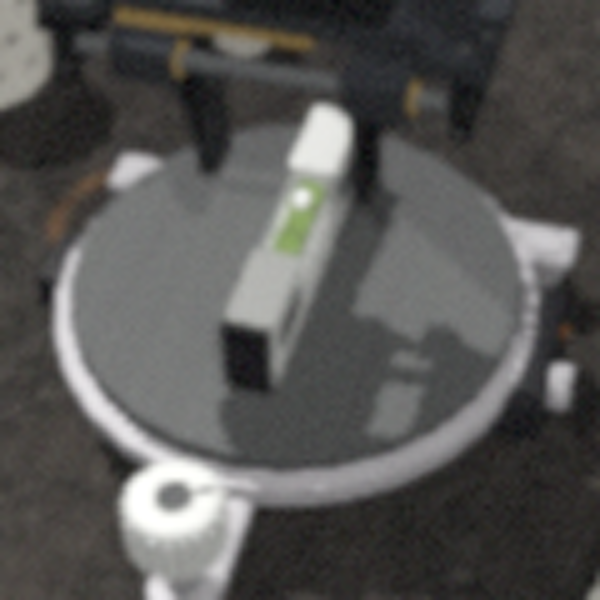

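The level lies on the plate and points at the knob. In the crop the bubble is at (302,198), shifted to the high far end of the green vial at (303,215). I'll move to the knob while it settles, then measure.

Request:
play_rows --motion '[[[0.02, 0, -0.002, 0, 0.5, -7], [0.055, 0, -0.002, 0, 1, -14], [0.09, 0, -0.002, 0, 1.6, -21], [0.12, 0, -0.002, 0, 1.6, -28], [0.145, -0.001, -0.002, 0, 1.6, -35], [0.158, -0.002, -0.002, 0, 1.6, -42], [0.163, -0.002, -0.002, 0, 1.6, -49], [0.163, -0.002, -0.002, 0, 1.6, -56]]]'

```text
time_s: 12.58
position: [0.4206, 0.2727, 0.1343]
tcp_rot: [[-0.955, 0.295, -0.012], [0.295, 0.955, -0.01], [0.009, -0.013, -1.0]]
force: [0.0, -0.1, -0.3]
opening: 0.69
grasp_force: 0.0
```

```bash
cat > bub.py <<'E'
from h import *
import sys
def meas(cam,ctr,ax,z,N=4):
    out=[]
    F=[];
    for _ in range(N): c=imaging.capture(cam);F.append(c['frame'].astype(float))
    f=np.mean(F,0).astype(np.float32);ax=np.array(ax)/np.linalg.norm(ax);pe=np.array([-ax[1],ax[0]])
    prof=[]
    ss=np.arange(-.035,.0351,.001)
    for s in ss:
        px=[proj(c,[*(np.array(ctr)+s*ax+w*pe),z]) for w in np.arange(-.003,.0031,.0015)]
        v=cv2.remap(f,np.array([[p[0] for p in px]],np.float32),np.array([[p[1] for p in px]],np.float32),cv2.INTER_LINEAR)
        prof.append(v[0].mean(0))
    prof=np.array(prof);sat=prof[:,1]-prof[:,2]   # green minus blue
    return ss,sat,prof.mean(1)
E
python3 - <<'E'
from bub import *
ctr=[.470,.114]
for cam in('side','top'):
    ss,g,b=meas(cam,ctr,[-.282,.959],.094); print(cam); print(np.c_[ss*1000,g,b].round(0).astype(int)[::2].T.tolist())
E
python3 rel.py .4225 .2727 .14 180;python3 -c "
from m import *
d=cap('side');c=cap('top')
a=cv2.resize(c['frame'][190:310,130:290],(640,480),interpolation=2);cv2.imwrite('pics/k1.png',a[:,:,::-1])"
```

```text
side
[[-35, -33, -31, -29, -27, -25, -23, -21, -19, -17, -15, -13, -11, -9, -7, -5, -3, -1, 1, 3, 5, 7, 9, 11, 13, 15, 17, 19, 21, 23, 25, 27, 29, 31, 33, 35], [-5, -5, -5, -5, -4, -4, -4, -4, -4, -4, -4, -4, -4, -4, -4, -3, -3, -2, -1, -2, -2, -1, -1, -1, -1, -1, -1, -1, -1, -1, -1, -2, -2, -3, -3, -4], [79, 79, 80, 80, 79, 79, 79, 78, 77, 77, 75, 71, 67, 61, 54, 48, 41, 36, 33, 31, 30, 31, 33, 35, 38, 40, 39, 40, 40, 41, 41, 41, 42, 43, 43, 43]]
top
[[-35, -33, -31, -29, -27, -25, -23, -21, -19, -17, -15, -13, -11, -9, -7, -5, -3, -1, 1, 3, 5, 7, 9, 11, 13, 15, 17, 19, 21, 23, 25, 27, 29, 31, 33, 35], [2, 2, 1, 1, 3, 22, 58, 83, 84, 58, 25, 10, 5, 6, 10, 35, 66, 86, 90, 90, 89, 85, 78, 80, 87, 91, 91, 90, 84, 64, 29, 8, 2, 1, 1, 1], [251, 251, 251, 251, 246, 211, 159, 134, 139, 176, 222, 240, 244, 243, 236, 201, 158, 133, 131, 131, 131, 127, 123, 126, 129, 130, 130, 131, 133, 145, 182, 227, 249, 252, 251, 251]]
t 12.98 pos [0.422  0.2712 0.135 ] F [-0.8 -0.1  0.8] open 0.685 g 0.0 j [ 20.1  30.4 104.7  -0.4  45.7 -51.8]
[ 0.      0.0016 -0.005 ] [ -0.63  -0.52 -17.75]
```

View pics/k1.png

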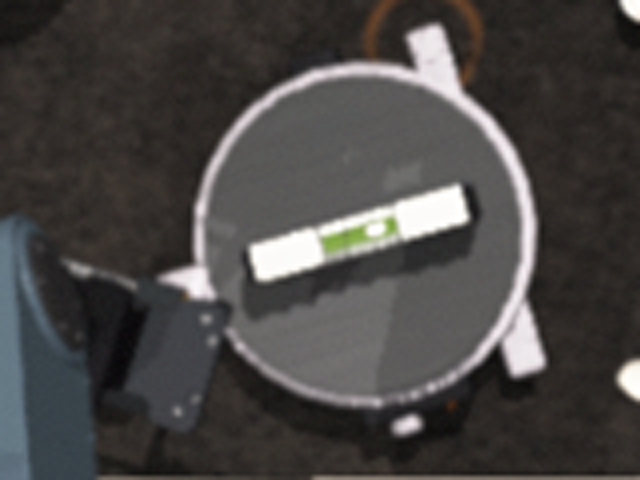

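The top view is clear: the green vial runs from -24 to +24 mm and the bubble is centred at about -10.8 mm. That calls for about 2.08 rad, or 119°, clockwise. Going down to grip the knob.

Request:
play_rows --motion '[[[0, 0.001, 0.008, -0.6, -0.5, 0], [0, 0.001, 0.018, -0.6, -0.5, 0], [0, 0.001, 0.03, -0.6, -0.5, 0], [0, 0.001, 0.037, -0.6, -0.5, 0], [0, 0.001, 0.04, -0.6, -0.5, 0], [0, 0.001, 0.04, -0.6, -0.5, 0]]]'

```text
time_s: 13.58
position: [0.4213, 0.2718, 0.0942]
tcp_rot: [[-0.953, 0.303, -0.001], [0.303, 0.953, -0.003], [0.0, -0.003, -1.0]]
force: [-0.8, 0.2, 0.3]
opening: 0.689
grasp_force: 0.0
```

Request:
play_rows --motion '[[[0, 0, 0, 0, 0, 0], [0, 0, 0, 0, 0, 0], [0, 0, 0, 0, 0, 0], [0, 0, 0, 0, 0, 0], [0, 0, 0, 0, 0, 0], [0, 0, 0, 0, 0, 0], [0, 0, 0, 0, 0, 0], [0, 0, 0, 0, 0, 0]]]' --fingers 0.0

```text
time_s: 14.25
position: [0.4225, 0.2731, 0.0956]
tcp_rot: [[-0.953, 0.303, 0.003], [0.303, 0.953, -0.0], [-0.003, 0.001, -1.0]]
force: [-0.1, 5.4, 0.2]
opening: 0.436
grasp_force: 30.0
```

```bash
python3 rel.py .4225 .2727 .095 162.8
```

```text
t 14.25 pos [0.4225 0.2731 0.0956] F [-0.1  5.4  0.2] open 0.436 g 30.000122250057757 j [ 2.020e+01  3.430e+01  1.066e+02 -1.000e-01  3.890e+01 -5.210e+01]
[-0.0001 -0.0004  0.0006] [ 0.04  0.17 -0.44]
```

Request:
play_rows --motion '[[[0, 0, 0, 0, 0, 5], [0, 0, 0, 0, 0, 11], [0, 0, 0, 0, 0, 17], [0, 0, 0, 0, 0, 23], [0, 0, 0, 0, 0, 29], [0, 0, 0, 0, 0, 35], [0, 0, 0, 0, 0, 40], [0, 0, 0, 0, 0, 40]]]'

```text
time_s: 14.92
position: [0.4227, 0.2734, 0.0956]
tcp_rot: [[-0.532, 0.847, 0.004], [0.847, 0.532, 0.0], [-0.002, 0.003, -1.0]]
force: [1.7, 6.0, 0.2]
opening: 0.435
grasp_force: 30.0
```

Request:
play_rows --motion '[[[0, 0, 0, 0, 0, 5], [0, 0, 0, 0, 0, 11], [0, 0, 0, 0, 0, 17], [0, 0, 0, 0, 0, 23], [0, 0, 0, 0, 0, 29], [0, 0, 0, 0, 0, 35], [0, 0, 0, 0, 0, 40], [0, 0, 0, 0, 0, 40]]]'

```text
time_s: 15.58
position: [0.4231, 0.2735, 0.0956]
tcp_rot: [[0.137, 0.991, 0.004], [0.991, -0.137, 0.001], [0.001, 0.004, -1.0]]
force: [1.4, 6.0, -0.0]
opening: 0.438
grasp_force: 30.0
```

```bash
python3 rel.py .4225 .2727 .095 162.8; python3 - <<'E'
from bub import *
import time
for cam in('top',):
    ss,g,b=meas(cam,[.470,.114],[-.282,.959],.094,6); print(np.c_[ss*1000,g].round(0).astype(int)[::2].T.tolist())
E
```

```text
t 15.58 pos [0.4231 0.2735 0.0956] F [ 1.4  6.  -0. ] open 0.438 g 30.014537998940796 j [ 2.020e+01  3.430e+01  1.065e+02 -1.000e-01  3.890e+01  2.810e+01]
[-0.0009 -0.0005  0.0006] [  0.25   0.1  -80.67]
[[-35, -33, -31, -29, -27, -25, -23, -21, -19, -17, -15, -13, -11, -9, -7, -5, -3, -1, 1, 3, 5, 7, 9, 11, 13, 15, 17, 19, 21, 23, 25, 27, 29, 31, 33, 35], [1, 1, 0, 2, 16, 53, 83, 93, 95, 94, 87, 63, 29, 9, 7, 9, 19, 42, 73, 87, 88, 80, 78, 86, 91, 93, 93, 91, 75, 39, 7, 0, 0, 0, 0, 0]]
```

Request:
play_rows --motion '[[[0, 0, 0, 0, 0, 5], [0, 0, 0, 0, 0, 11], [0, 0, 0, 0, 0, 17], [0, 0, 0, 0, 0, 23], [0, 0, 0, 0, 0, 29], [0, 0, 0, 0, 0, 35], [0, 0, 0, 0, 0, 40], [0, 0, 0, 0, 0, 40]]]'

```text
time_s: 16.55
position: [0.4235, 0.2733, 0.0956]
tcp_rot: [[0.742, 0.671, 0.005], [0.671, -0.742, 0.001], [0.004, 0.003, -1.0]]
force: [1.6, 5.1, -1.3]
opening: 0.436
grasp_force: 30.0
```

Request:
play_rows --motion '[[[0, 0, 0, 0, 0, 0], [0, 0, 0, 0, 0, 0], [0, 0, 0, 0, 0, 0], [0, 0, 0, 0, 0, 0], [0, 0, 0, 0, 0, 0], [0, 0, 0, 0, 0, 0], [0, 0, 0, 0, 0, 0], [0, 0, 0, 0, 0, 0]]]'

```text
time_s: 17.22
position: [0.4235, 0.2733, 0.0956]
tcp_rot: [[0.74, 0.673, 0.005], [0.673, -0.74, 0.001], [0.004, 0.003, -1.0]]
force: [1.0, 4.7, -1.5]
opening: 0.439
grasp_force: 30.0
```

Request:
play_rows --motion '[[[0, 0, 0, 0, 0, 0], [0, 0, 0, 0, 0, 0], [0, 0, 0, 0, 0, 0], [0, 0, 0, 0, 0, 0], [0, 0, 0, 0, 0, 0], [0, 0, 0, 0, 0, 0], [0, 0, 0, 0, 0, 0], [0, 0, 0, 0, 0, 0]]]'

```text
time_s: 17.88
position: [0.4234, 0.2733, 0.0956]
tcp_rot: [[0.74, 0.673, 0.005], [0.673, -0.74, 0.001], [0.004, 0.003, -1.0]]
force: [1.9, 5.8, -0.8]
opening: 0.437
grasp_force: 30.0
```

```bash
python3 rel.py .4225 .2727 .095 162.8; python3 - <<'E'
from bub import *
import time
for cam in('top',):
    ss,g,b=meas(cam,[.470,.114],[-.282,.959],.094,6); print(np.c_[ss*1000,g].round(0).astype(int)[::2].T.tolist())
E
```

```text
t 17.88 pos [0.4234 0.2733 0.0956] F [ 1.9  5.8 -0.8] open 0.437 g 30.00641828868538 j [ 2.010e+01  3.430e+01  1.065e+02 -1.000e-01  3.890e+01  6.790e+01]
[-0.0011 -0.0002  0.0006] [ 3.4000e-01  1.0000e-02 -1.2053e+02]
[[-35, -33, -31, -29, -27, -25, -23, -21, -19, -17, -15, -13, -11, -9, -7, -5, -3, -1, 1, 3, 5, 7, 9, 11, 13, 15, 17, 19, 21, 23, 25, 27, 29, 31, 33, 35], [1, 1, 0, 6, 30, 67, 89, 95, 95, 94, 92, 87, 80, 64, 29, 11, 6, 6, 10, 31, 55, 70, 83, 91, 93, 94, 94, 85, 60, 22, 2, 0, 0, 0, 0, 0]]
```

The vial's middle is at -2.1 mm and the bubble's at -1.9 mm, so the bubble is centred. Releasing the knob.

Request:
play_rows --motion '[[[0, 0, 0, 0, 0, 0], [0, 0, 0, 0, 0, 0], [0, 0, 0, 0, 0, 0], [0, 0, 0, 0, 0, 0], [0, 0, 0, 0, 0, 0], [0, 0, 0, 0, 0, 0]]]' --fingers 0.06

```text
time_s: 18.68
position: [0.4216, 0.2718, 0.0951]
tcp_rot: [[0.739, 0.674, 0.001], [0.674, -0.739, -0.002], [-0.001, 0.002, -1.0]]
force: [0.4, -0.3, -0.4]
opening: 0.68
grasp_force: 0.0
```

Request:
play_rows --motion '[[[0, 0, -0.01, 0, 0, 0], [0, 0, -0.025, 0, 0, 0], [0, 0, -0.04, 0, 0, 0], [0, 0, -0.05, 0, 0, 0], [0, 0, -0.05, 0, 0, 0], [0, 0, -0.05, 0, 0, 0]]]'

```text
time_s: 19.18
position: [0.4221, 0.2723, 0.1459]
tcp_rot: [[0.739, 0.674, 0.003], [0.674, -0.739, -0.001], [0.001, 0.003, -1.0]]
force: [-0.2, -0.1, 0.3]
opening: 0.69
grasp_force: 0.0
```

```bash
python3 rel.py .4825 .068 .14 16.4; python3 - <<'E'
from bub import *
import time
for cam in('top',):
    ss,g,b=meas(cam,[.470,.114],[-.282,.959],.094,6); print(np.c_[ss*1000,g].round(0).astype(int)[::2].T.tolist())
    c=imaging.capture('top'); f=c['frame'][225:270,180:260]; m=cv2.morphologyEx((f.max(2)>150).astype(np.uint8),cv2.MORPH_CLOSE,np.ones((5,5)))
    m=cv2.morphologyEx(m,cv2.MORPH_OPEN,np.ones((3,3)))
    cs=max(cv2.findContours(m,0,2)[0],key=cv2.contourArea)+np.array([180,225])
    P=np.array([onplane(c,p[0],.102)[:2]*1000 for p in cs],np.float32);r=cv2.minAreaRect(P);print(r)
E
```

```text
t 19.18 pos [0.4221 0.2723 0.1459] F [-0.2 -0.1  0.3] open 0.69 g 0.0 j [ 20.1  29.1 104.8  -0.2  46.   67.9]
[-0.0931  0.1916  0.0064] [ 0.15 -0.11 25.97]
[[-35, -33, -31, -29, -27, -25, -23, -21, -19, -17, -15, -13, -11, -9, -7, -5, -3, -1, 1, 3, 5, 7, 9, 11, 13, 15, 17, 19, 21, 23, 25, 27, 29, 31, 33, 35], [2, 1, 1, 8, 30, 65, 85, 90, 90, 90, 88, 82, 75, 59, 26, 9, 4, 5, 10, 30, 52, 66, 79, 86, 89, 90, 89, 81, 57, 22, 3, 0, 0, 1, 0, 0]]
((471.3049011230469, 112.1724853515625), (25.82607650756836, 140.2807159423828), 15.551412582397461)
```

Still centred with the hand off. Closing the fingers and moving over the flat top on the pivot side.

Request:
play_rows --motion '[[[-0.008, 0.017, 0, 0, 0, 3], [-0.024, 0.05, 0, 0, 0, 8], [-0.04, 0.083, 0, 0, 0, 13], [-0.056, 0.116, 0, 0, 0, 18], [-0.072, 0.149, 0, 0, 0, 23], [-0.084, 0.175, 0, 0, 0, 26], [-0.091, 0.19, 0, 0, 0, 26], [-0.092, 0.192, 0, 0, 0, 26]]]' --fingers 0.0

```text
time_s: 20.2
position: [0.4848, 0.0654, 0.1454]
tcp_rot: [[0.961, 0.278, 0.003], [0.278, -0.961, -0.003], [0.002, 0.003, -1.0]]
force: [0.3, 0.3, 0.3]
opening: 0.17
grasp_force: 0.0
```

Request:
play_rows --motion '[[[0, 0, 0, 0, 0, 0], [0, 0, 0, 0, 0, 0], [0, 0, 0, 0, 0, 0], [0, 0, 0, 0, 0, 0], [0, 0, 0, 0, 0, 0], [0, 0, 0, 0, 0, 0]]]'

```text
time_s: 20.7
position: [0.4829, 0.0692, 0.1456]
tcp_rot: [[0.959, 0.283, 0.001], [0.283, -0.959, -0.002], [0.001, 0.002, -1.0]]
force: [0.6, 0.9, -0.5]
opening: 0.004
grasp_force: 0.0
```

```bash
python3 rel.py .4835 .0677 .122 15.8
```

```text
t 20.7 pos [0.4829 0.0692 0.1456] F [ 0.6  0.9 -0.5] open 0.004 g 0.0 j [-4.900e+00  2.830e+01  1.067e+02 -1.000e-01  4.490e+01  6.870e+01]
[0.0002 0.0015 0.0236] [ 0.12 -0.03  0.65]
```

Request:
play_rows --motion '[[[0, 0.001, 0.006, 0, 0, 0], [0, 0.001, 0.014, 0, 0, 0], [0, 0.001, 0.019, 0, 0, 0], [0, 0.001, 0.022, 0, 0, 0], [0, 0.001, 0.022, 0, 0, 0], [0, 0.001, 0.022, 0, 0, 0]]]'

```text
time_s: 21.2
position: [0.4832, 0.0673, 0.1231]
tcp_rot: [[0.96, 0.282, 0.0], [0.282, -0.96, -0.002], [-0.0, 0.002, -1.0]]
force: [0.1, -1.2, -0.0]
opening: 0.0
grasp_force: 0.0
```

Request:
play_rows --motion '[[[0, 0, 0.001, 0, 0, 0], [0, 0, 0.002, 0, 0, 0], [0, 0, 0.003, 0, 0, 0], [0, 0, 0.003, 0, 0, 0]]]'

```text
time_s: 21.53
position: [0.4835, 0.0673, 0.1206]
tcp_rot: [[0.959, 0.282, 0.001], [0.282, -0.959, -0.002], [0.001, 0.002, -1.0]]
force: [0.1, 0.2, -0.2]
opening: 0.003
grasp_force: 0.0
```

Request:
play_rows --motion '[[[0, 0, 0.0005, 0, 0, 0], [0, 0, 0.001, 0, 0, 0], [0, 0, 0.001, 0, 0, 0], [0, 0, 0.001, 0, 0, 0]]]'

```text
time_s: 21.87
position: [0.4835, 0.0673, 0.1196]
tcp_rot: [[0.96, 0.282, 0.001], [0.282, -0.96, -0.002], [0.001, 0.002, -1.0]]
force: [0.3, -0.2, -0.2]
opening: 0.002
grasp_force: 0.0
```

Request:
play_rows --motion '[[[0, 0, 0.0003, 0, 0, 0], [0, 0, 0.0006, 0, 0, 0], [0, 0, 0.0006, 0, 0, 0], [0, 0, 0.0006, 0, 0, 0]]]'

```text
time_s: 22.2
position: [0.4835, 0.0673, 0.1194]
tcp_rot: [[0.959, 0.282, 0.002], [0.282, -0.959, -0.002], [0.001, 0.002, -1.0]]
force: [-1.1, -0.9, 5.9]
opening: 0.008
grasp_force: 2.7
```

Request:
play_rows --motion '[[[0, 0, 0.0003, 0, 0, 0], [0, 0, 0.0006, 0, 0, 0], [0, 0, 0.0006, 0, 0, 0], [0, 0, 0.0006, 0, 0, 0]]]'

```text
time_s: 22.53
position: [0.4836, 0.0673, 0.1194]
tcp_rot: [[0.959, 0.282, 0.002], [0.282, -0.959, -0.002], [0.001, 0.002, -1.0]]
force: [-1.4, 0.7, 10.0]
opening: 0.002
grasp_force: 5.2
```

About 10 N now. Holding it to check steadiness and the bubble.

Request:
play_rows --motion '[[[0, 0, 0, 0, 0, 0], [0, 0, 0, 0, 0, 0], [0, 0, 0, 0, 0, 0], [0, 0, 0, 0, 0, 0], [0, 0, 0, 0, 0, 0], [0, 0, 0, 0, 0, 0], [0, 0, 0, 0, 0, 0], [0, 0, 0, 0, 0, 0]]]'

```text
time_s: 23.2
position: [0.4836, 0.0673, 0.1194]
tcp_rot: [[0.959, 0.282, 0.002], [0.282, -0.959, -0.002], [0.001, 0.003, -1.0]]
force: [-2.3, 0.3, 10.4]
opening: 0.009
grasp_force: 5.2
```

```bash
python3 rel.py .4835 .0677 .122 15.8;python3 - <<'E'
from bub import *
for cam,z in(('top',.094),('side',.096)):
  for w in ((0,) if cam=='top' else (0,.012)):
    ss,g,b=meas(cam,[.470+w*.5,.114],[-.282,.959],z,3); print(cam,np.c_[ss*1000,g,b].round(0).astype(int)[::2].T.tolist())
d=imaging.capture('side');cv2.imwrite('pics/end.png',cv2.resize(d['frame'][190:310,205:325],(600,600),interpolation=2)[:,:,::-1])
print(bot.read_state()['force'])
E
```

```text
t 23.2 pos [0.4836 0.0673 0.1194] F [-2.3  0.3 10.4] open 0.009 g 5.169735360250343 j [ -5.1  31.  107.8  -0.2  41.   68.6]
[ 0.     -0.0004 -0.0026] [ 0.14 -0.07  0.57]
top [[-35, -33, -31, -29, -27, -25, -23, -21, -19, -17, -15, -13, -11, -9, -7, -5, -3, -1, 1, 3, 5, 7, 9, 11, 13, 15, 17, 19, 21, 23, 25, 27, 29, 31, 33, 35], [-14, -14, -14, -14, -14, -14, -14, -14, -14, -14, -14, -13, -14, -14, -13, -13, -13, -13, -12, -12, -12, -13, -13, -12, -12, -11, -11, -11, -11, -11, -11, -11, -11, -11, -10, -10], [127, 127, 126, 124, 123, 121, 120, 118, 118, 116, 114, 113, 112, 111, 109, 108, 107, 106, 105, 103, 102, 101, 100, 99, 98, 97, 96, 94, 93, 92, 91, 90, 89, 88, 87, 85]]
side [[-35, -33, -31, -29, -27, -25, -23, -21, -19, -17, -15, -13, -11, -9, -7, -5, -3, -1, 1, 3, 5, 7, 9, 11, 13, 15, 17, 19, 21, 23, 25, 27, 29, 31, 33, 35], [5, 7, 12, 23, 37, 50, 58, 62, 61, 59, 53, 44, 34, 26, 20, 18, 19, 24, 31, 43, 50, 56, 59, 58, 49, 32, 17, 9, 5, 4, 4, 3, 4, 4, 4, 4], [180, 173, 165, 157, 148, 142, 139, 137, 135, 134, 139, 150, 167, 185, 199, 201, 196, 180, 162, 143, 136, 134, 136, 141, 154, 181, 211, 233, 245, 251, 252, 252, 252, 252, 252, 252]]
side [[-35, -33, -31, -29, -27, -25, -23, -21, -19, -17, -15, -13, -11, -9, -7, -5, -3, -1, 1, 3, 5, 7, 9, 11, 13, 15, 17, 19, 21, 23, 25, 27, 29, 31, 33, 35], [4, 5, 7, 13, 20, 28, 34, 39, 39, 37, 33, 26, 20, 15, 11, 10, 10, 11, 16, 21, 27, 32, 36, 38, 37, 27, 17, 9, 5, 4, 3, 3, 3, 3, 3, 3], [195, 185, 172, 163, 155, 150, 147, 145, 146, 148, 154, 167, 182, 197, 210, 217, 216, 203, 186, 169, 158, 153, 152, 154, 158, 174, 196, 224, 241, 250, 253, 254, 254, 254, 254, 254]]
[-3.08580846 -0.34369274  9.55483455]
```

View pics/end.png

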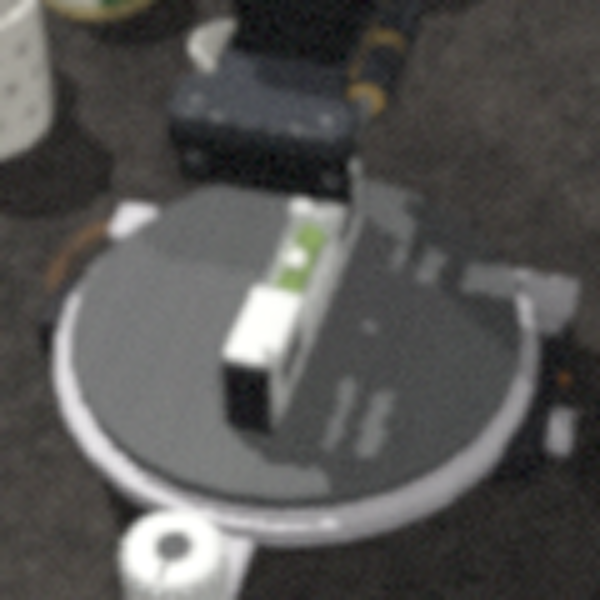

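The side view shows the bubble mid-vial at (297,257) in the crop, the level still in place, and a steady push of about 10 N. Handing in.

```bash
python3 -c "
from rig import bot
print(bot.hand_in())"
```

```text
the job is handed in; nothing more can be done
None
```

The job is handed in, but no verdict came back: the spirit level is on the middle of the hotplate pointing at the knob, the knob was turned about 120° clockwise, the bubble looks centred, and the hand is holding the level down at about 10 N.

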